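# Fasten the battery cover of the therapy unit

### The job

The battery cover on the sloping back of the therapy unit is standing ajar. First slide the tall gel bottle that stands in the way off to one side, until all of it is past the side of the unit, pushing it low down so that it stays upright and on the counter; then press the cover's winged quarter-turn fastener in, feel for the hidden slot, and turn it clockwise a quarter turn until its pin catches and the cover stays shut by itself. Leave the other things on the counter as they are.

Things in the scene. Friction and masses are not known exactly. Their poses are not given: they have to be found in the camera images.
- unit: White therapy unit, fixed, 300 mm deep (its x), 280 mm wide (y), 145 mm high. Origin: centre of its underside, z up. Its sloping back faces -x: an upright wall 55 mm high at x = -150 mm, then a face rising at 28 degrees to the top at x = +20 mm, so square to that face is 28 degrees from vertical, leaning to -x. The light grey cover on it is 130 mm up the slope by 150 mm wide.
- cover (a joint): Opening angle of the battery cover about a level hinge along its upper edge, 100 mm up the slope from the fastener. 0 = shut. Its springs hold it ajar at about 0.08 rad; about 3 N on the fastener shuts it.
- stud (a joint): How far (m) the fastener is pushed in along its axis: 0 = sprung out, 0.0105 = bottomed; its spring pushes back 5 N at 0, 12 N when bottomed. With the cover shut, the pin lands on the hidden slotted plate below 0.001 unless it lies along the slot, clears the plate's underside beyond 0.009, and rests at 0.007 once caught in its groove.
- wing_mid (a point): Centre of the black wing head of the fastener: 30 mm long (its x), 9 mm thick (y), 22 mm high (z, out along the fastener's axis, square to the cover). It stands on a steel flange 34 mm across, whose upper face is 11 mm below this point; under the sprung-out flange the cover's face is 11 mm further in. The pin lies along the wing. The wing spins freely while out.
- bay_slot (a point): Middle of the hidden slotted plate under the cover, 5 mm inside the face, on the fastener's axis; x straight up the slope, y level, z square out. The slot itself runs up the slope to within 15 degrees either way, differing from unit to unit. A pressed pin drops into it when within about 8 degrees of its line.
- stud_out (a point): Point on the fastener's axis, on the sloping face, with the cover shut; same axes as bay_slot. From the slot the fastener turns only clockwise seen from outside, pushed in beyond 0.009, to a firm stop just past 90 degrees; let up there, the pin springs 2 mm back into its groove and catches. Let go part-way, past about 25 degrees, it stays as it is and can be gripped again.
- gel_mid (a point): Centre, half-way up, of the tall clear gel bottle with blue band and white nozzle: 58 mm in diameter up to 150 mm, 208 mm high in all, upright on the counter (this point is 104 mm above its base), 0.2 to 0.4 kg. It topples if pushed above about 40 mm from the counter.
- jar_mid (a point): Centre of the white cream jar with blue label, 80 mm in diameter, 88 mm high. Leave it alone.
- stim_mid (a point): Centre of the grey stimulator box with four black dials, 115 x 72 x 30 mm. Leave it alone.
- probe_mid (a point): Centre of the lying white ultrasound handset with blue side, 125 x 50 x 24 mm. Leave it alone.
There are look-alikes about, which are no part of the job. There is more than one size of the part that bears gel_mid; the job needs the larger.

How it is judged:
On the way, in this order (a step that is already met when the one before it is completed fails the run):
1. the gel bottle stands upright past the side of the unit ((y of gel_mid in the frame of unit above 0.155 m or y of gel_mid in the frame of unit below -0.155 m) and angle between gel_mid's own z axis and vertical below 0.1 rad), for 0.2 s.
2. with the fingers off it, the cover is shut and the fastener's pin is up in its groove (value of joint cover below 0.02 rad and value of joint stud between 0.0055 and 0.0081 m and contact force between the fingers and unit below 0.5 N), for 0.2 s.
At the end, for the whole second after the job is handed in: The cover is shut (joint below 0.02 rad) and held by the fastener, whose pin is caught in its groove (pushed in 5.5 to 8.1 mm with nothing touching it); the gel bottle stands upright on the counter with its centre more than 155 mm to either side of the unit's middle line (all of step 1 and value of joint cover below 0.02 rad and value of joint stud between 0.0055 and 0.0081 m and height (world z) of gel_mid between 0.099 and 0.112 m).
It fails at once if the gel bottle is tipped (angle between gel_mid's own z axis and vertical above 0.35 rad).
It fails at once if the gel bottle is lifted off the counter (height (world z) of gel_mid above 0.12 m).
It fails at once if the jar is disturbed (distance of jar_mid from where it was at the start of the episode above 0.03 m).
It fails at once if the stimulator box is disturbed (distance of stim_mid from where it was at the start of the episode above 0.03 m).
It fails at once if the handset is disturbed (distance of probe_mid from where it was at the start of the episode above 0.03 m).
It also fails if it takes over 72 s, if anything falls off the work surface, if the arm or the gripper's body presses on something with over 40 N, if the wrist force passes 120 N, or if a joint passes its speed limit or range.

### The arm

A 7-joint arm with a two-finger parallel gripper is mounted at the origin on the work surface. World frame = base frame: x ahead of the robot, y to its left, z up, the work surface at z = 0. Lengths are in m, angles in rad, forces in N, time in s.
With the tool pointing down it reaches from about 0.425 to 0.95 m from the base axis. Payload 16.7 kg.
Tool frame: the origin (TCP) lies at the centre of the arm's flange, where the gripper is bolted on; the fingertips stand 199 mm ahead of it and the grasp point (between the pads) lies 180 mm ahead of it (r.grasp_offset is the distance from the TCP to the grasp point, in m); z points along the fingers, y is the line along which they close (so a half turn about z gives the same grasp; the last joint's range is limited). The gripper opens to 94 mm and grips with 3 to 60 N. Pads are 16 mm wide; open, the fingers measure 119 mm over their backs; the gripper's body (75 mm by 177 mm) begins 78 mm behind the grasp point.
Start: joints at [-1.313, 0.426, 0.074, 1.606, -0.034, 1.111, -0.067], TCP at [0.267, 0.62, 0.405] pointing down, gripper open.
Joint ranges: [-2.85, 2.85], [-0.5, 2.14], [-1.23, 1.37], [0.21, 2.46], [-1.02, 4.16], [0.16, 2.05], [-2.73, 2.73]. Speed limits (rad/s): [1.89, 1.89, 2.39, 2.39, 3.01, 3.01, 3.01].

### API

Orientations are given as a rotation vector (axis times angle).
In Python, from bench import r gives the robot as it stands.
- The arm moves only by the tool move_arm, never from a script. Its argument "motion" is a list of rows, each an object with "translation": the shift along the tool's x, y, z scaled (see below), a list of three; "twist": the turn, a rotation vector about the tool's x, y, z scaled (see below), a list of three; "grip": the opening, from 0 (shut) to 1 (fully open). In form: [{"translation": [dx, dy, dz], "twist": [rx, ry, rz], "grip": grip}, ...]. A call has 1 to 5 rows; each row is the pose to reach, as a shift and turn from the pose commanded when the call began, along the tool's axes at that moment; what a row does not reach only later rows make up. The controller multiplies each number of a shift by 0.12 m and each number of a turn by pi/4 rad. A row lasts 1/10 s, in which the tool goes at most 50 mm and 8.59 degrees, less where a joint would pass 70% of its speed; a pose out of reach is approached as far as the arm can. A call with a number of a shift or a turn outside -1 to 1 is refused whole. A call with a gripper value outside its range is refused whole. The fingers move at their own pace and stop on an object; "grip_force" is the grip in N (left out, the last holds). Time passes only in rows, so rows that repeat a pose let the fingers close. It gives the time, the measured TCP pose, the force, the opening and the grip force at its end, in the units of the state.
- r.get_state(): the state, without advancing time (a new reading comes with each control period).
- r.read_camera(name): name is "scene" or "top" or "wrist"; returns (picture, depth): 400x640x3 uint8, red, green, blue; 400x640 float32, m along the optical axis (not along the pixel's ray), 0 where there is no reading.
- r.camera_model(name): a dict with "mtx" (3x3 intrinsics, pixels), "R" (3x3) and "t" (3): a world point X has camera coordinates R X + t; the wrist camera has in their place "tool_from_camera" (4x4, takes a point from camera to tool coordinates, whose origin is the TCP and whose axes are the flange's). Camera axes: x right, y down, z forward; pixel columns grow to the right and rows downward; lengths in m; the calibration is good to about 2 mm. A picture is of the moment at which its call begins: read the wrist's pose just before it. camera_model takes no time and is no camera call.
- r.sign_off(): hands the job in; it is judged then, once.
The state is a dict: "t": time; "q": joint angles; "joint_velocities": joint speeds; "effort": joint torques, N m; "tcp_pos": TCP position; "eef_rot": TCP orientation; "contact_force": force on the tool from outside, world axes, zero at the start; "moment": the same for the moment, N m; "opening": opening from 0.0 (shut) to 1.0 (fully open); "gripper_force": force on a finger pad.
Only numpy, scipy, OpenCV 4.12 (cv2) and the standard library are available. Lean on these libraries where they do the work, as an engineer would, in place of code of your own. Each camera call takes 0.05 s, during which the arm holds its last target. There are 200 camera calls.

## Working session

There is one attempt and no reset: what is moved stays moved. The work goes in short steps, Python scripts to look and compute and a tool call to move; the robot and the scene stay as the last step left them, time stands still between calls to the robot, and variables do not carry over. Pictures are saved under pics/ and viewed, at most 10 in all, crops included, and the job is handed in when it is done.

Besides the shell and the picture viewer there is one more tool, called after ">>>" as name(argument=value, ...), one argument or row to a line, values as JSON. move_arm: Moves the arm, as the interface text tells. Shifts and turns lie within -1 to 1; 1 stands for 0.12 m of shift or pi/4 rad of turn. Its arguments: {"type":"object","properties":{"motion":{"type":"array","items":{"type":"object","properties":{"translation":{"type":"array","items":{"type":"number"}},"twist":{"type":"array","items":{"type":"number"}},"grip":{"type":"number"}}}},"grip_force":{"type":"number"}},"required":["motion"]}

```bash
ls; mkdir -p pics; cat > h.py <<'E'
import numpy as np, cv2
from bench import r
from scipy.spatial.transform import Rotation as Ro
def cam(n):
    s=r.get_state(); p,d=r.read_camera(n); m=r.camera_model(n); K=np.array(m["mtx"])
    if n=="wrist":
        T=np.array(m["tool_from_camera"]); Rt=Ro.from_rotvec(s["eef_rot"]).as_matrix()
        Rc=Rt@T[:3,:3]; c=Rt@T[:3,3]+np.array(s["tcp_pos"])
    else:
        R=np.array(m["R"]); Rc=R.T; c=-R.T@np.array(m["t"])
    v,u=np.mgrid[0:400,0:640]
    P=(np.stack([(u-K[0,2])/K[0,0],(v-K[1,2])/K[1,1],np.ones_like(u,float)],-1)*d[...,None])@Rc.T+c
    return p,d,P,K,Rc,c
def save(n,p): cv2.imwrite("pics/"+n+".png",p[...,::-1])
def localshift(target_tcp,Rtarget=None):
    "shift/turn in move units from current measured pose"
    s=r.get_state(); R=Ro.from_rotvec(s["eef_rot"])
    t=R.inv().apply(np.array(target_tcp)-s["tcp_pos"])/0.12
    w=(R.inv()*Rtarget).as_rotvec()/(np.pi/4) if Rtarget is not None else None
    return np.round(t,3),None if w is None else np.round(w,3)
E
python3 - <<'E'
from h import *
for n in("scene","top"):
    p,d,P,K,Rc,c=cam(n); save(n,p); np.savez(n,p=p,d=d,P=P); print(n,K[0,0],c.round(3),Rc[:,2].round(2))
print(r.get_state())
E
```

```text
pics
scene 417.7288487313472 [1.495 0.193 0.697] [-0.83 -0.14 -0.54]
top 430.9452897995403 [0.391 0.081 1.044] [ 0.23 -0.01 -0.97]
{'t': 0.1, 'q': array([-1.31348296,  0.42668147,  0.07386392,  1.60652662, -0.0340982 ,
        1.11082341, -0.06707741]), 'joint_velocities': array([ 0.00017729, -0.0030437 ,  0.00010964, -0.00062464,  0.00068192,
        0.00057748,  0.00117961]), 'effort': array([ 8.20384186e-03, -9.37466598e+01,  3.67698401e+00, -4.55031109e+01,
       -4.84395563e-02,  1.69078144e-02,  9.25146287e-05]), 'tcp_pos': array([0.2670385 , 0.61975298, 0.40404506]), 'eef_rot': array([-6.34620370e-01, -3.07667300e+00,  1.83721753e-03]), 'contact_force': array([ 0.43101438,  0.20147698, -0.04063215]), 'moment': array([-0.01124128, -0.01584479, -0.0138715 ]), 'gripper_force': 0.0, 'opening': 1.000457887999202}
```

View pics/scene.png

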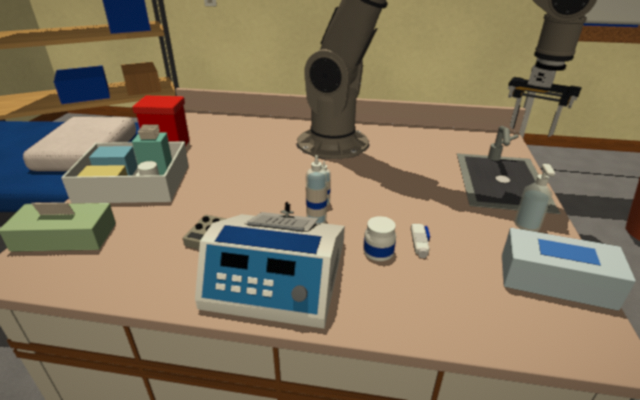

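View pics/top.png

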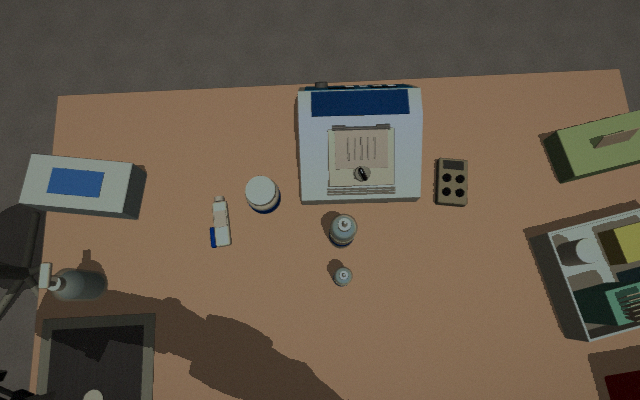

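The top view shows the unit at (360,145), with the fastener at (362,173). There are three gel-bottle candidates: a tall clear bottle with a blue band at (343,228), a smaller one of the same kind at (343,276), and a grey pump bottle at (75,284). The first fits the description, because it is the larger banded bottle and stands right behind the unit. The jar is at (263,193), the handset at (220,222) and the stimulator at (450,182).

```bash
python3 - <<'E'
from h import *
z=np.load("top.npz"); p,P=z["p"],z["P"]
def box(a,b,c,d): return P[b:d,a:c].reshape(-1,3)
def st(n,q,lo,hi=9):
    q=q[(q[:,2]>lo)&(q[:,2]<hi)]; 
    print(n,len(q),"min",q.min(0).round(3),"max",q.max(0).round(3),"mean",q.mean(0).round(3))
st("gel shoulder",box(325,205,362,250),.12,.16)
st("gel noz",box(325,205,362,250),.185)
st("small",box(328,260,358,290),.05); q=box(328,260,358,290); st("small top",q,q[:,2].max()-.02)
st("jar",box(240,170,285,218),.07); st("probe",box(205,190,235,252),.012); st("stim",box(430,150,472,212),.02)
U=box(290,75,430,207); st("unit top",U,.135); 
# unit yaw: minAreaRect on points above .03
q=U[(U[:,2]>.05)]; print("rect",cv2.minAreaRect((q[:,:2]*1000).astype(np.float32)))
C=box(330,130,393,195); 
print("fastener high region:")
g=P[155:190,345:380]; 
# fit plane on cover region excluding fastener
m=np.ones((400,640),bool); m[157:190,345:380]=0; mm=np.zeros_like(m); mm[135:185,335:388]=1
q=P[m&mm]; A=np.c_[q[:,:2],np.ones(len(q))]; 
for i in range(3):
    x,*_=np.linalg.lstsq(A,q[:,2],rcond=None); e=q[:,2]-A@x; k=abs(e)<.004; q,A=q[k],A[k]
print("cover plane",x.round(4),len(q), "slope",np.degrees(np.arctan(np.hypot(*x[:2]))))
h=(g[...,2]-(g[...,:2]@x[:2]+x[2]))*np.cos(np.arctan(np.hypot(*x[:2])))
w=g[h>.025]; print("wing",len(w),w.mean(0).round(4),h.max()); print(cv2.minAreaRect((w[:,:2]*1000).astype(np.float32)))
a=p[190:300,290:400]; b=p[130:200,320:400]
im=np.zeros((440,840,3),np.uint8); im=np.hstack([cv2.resize(a,(400,400),interpolation=3),cv2.resize(b,(400,350),interpolation=3)[:,:].copy() if 0 else cv2.resize(p[135:200,330:395],(400,400),interpolation=3)])
save("crop",im)
E
```

```text
gel shoulder 194 min [ 0.504 -0.001  0.12 ] max [0.561 0.056 0.16 ] mean [0.523 0.031 0.15 ]
gel noz 116 min [0.391 0.016 0.185] max [0.545 0.081 1.044] mean [0.521 0.032 0.256]
small 298 min [0.391 0.013 0.056] max [0.455 0.081 1.044] mean [0.433 0.036 0.137]
small top 8 min [0.391 0.081 1.044] max [0.391 0.081 1.044] mean [0.391 0.081 1.044]
jar 741 min [0.391 0.081 0.07 ] max [0.672 0.243 1.044] mean [0.635 0.207 0.094]
probe 823 min [0.391 0.081 0.012] max [0.647 0.341 1.044] mean [0.577 0.313 0.028]
stim 1372 min [ 0.391 -0.296  0.02 ] max [0.712 0.081 1.044] mean [ 0.649 -0.249  0.037]
unit top 5146 min [ 0.391 -0.169  0.135] max [0.858 0.113 1.044] mean [ 0.794 -0.026  0.157]
rect ((648.4816284179688, -23.455947875976562), (282.6121826171875, 519.5816040039062), 88.77854919433594)
fastener high region:
cover plane [-0.1436  0.0802  0.2217] 164 slope 9.33901886110998
wing 4 [0.3909 0.081  1.0438] 0.8601094805818628
((390.8592529296875, 81.02094268798828), (0.0, 0.0), 0.0)
```

View pics/crop.png

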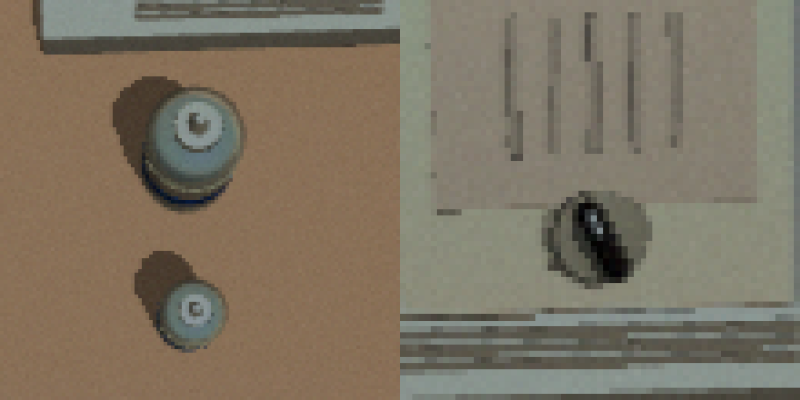

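The crop confirms the gel bottle: the larger bottle is at crop (190,150) and the small one at (193,315). The black wing runs from crop (590,205) to (622,275), so it is turned about 24° off the up-slope line, with its top towards image left.

```bash
python3 - <<'E'
from h import *
z=np.load("top.npz"); p,d,P=z["p"],z["d"],z["P"]
ok=(d>0)
def box(a,b,c,e): return P[b:e,a:c][ok[b:e,a:c]]
def st(n,q,lo,hi=9):
    q=q[(q[:,2]>lo)&(q[:,2]<hi)]
    print(n,len(q),"lo",np.percentile(q,2,axis=0).round(3),"hi",np.percentile(q,98,axis=0).round(3))
st("gel",box(322,205,365,250),.03); st("gel noz",box(325,205,362,250),.19)
st("small",box(328,260,358,290),.03); st("jar",box(240,170,285,218),.07); st("probe",box(205,190,235,252),.012); st("stim",box(430,150,472,212),.02)
U=box(285,75,435,215); q=U[U[:,2]>.045]; print("unit rect",cv2.minAreaRect((q[:,:2]*1000).astype(np.float32)))
q=U[(U[:,2]>.13)]; print("unit top rect",cv2.minAreaRect((q[:,:2]*1000).astype(np.float32)))
# rows of depth along column 340 and 380
for v in range(85,205,6): print(v,P[v,345].round(3),P[v,385].round(3),P[v,310].round(3))
# side edges of the slope: points of unit
for v in (140,155,170,185,195):
    k=np.where(ok[v]&(P[v,:,2]>.05)&(np.arange(640)>285)&(np.arange(640)<435))[0]; print("edges",v,P[v,k[0]].round(3),P[v,k[-1]].round(3))
print(np.where(ok[158:186:3,346:378:3],P[158:186:3,346:378:3,2]*1000,0).astype(int))
E
```

```text
gel 750 lo [0.504 0.003 0.05 ] hi [0.556 0.056 0.196]
gel noz 23 lo [0.528 0.023 0.19 ] hi [0.535 0.033 0.21 ]
small 295 lo [0.417 0.016 0.056] hi [0.453 0.052 0.134]
jar 736 lo [0.606 0.177 0.077] hi [0.669 0.24  0.091]
probe 817 lo [0.526 0.294 0.013] hi [0.642 0.338 0.027]
stim 1363 lo [ 0.596 -0.29   0.024] hi [ 0.707 -0.214  0.04 ]
unit rect ((734.6366577148438, -25.380905151367188), (282.7735595703125, 353.9399719238281), 88.88508605957031)
unit top rect ((708.8440551757812, -25.938949584960938), (280.43646240234375, 302.47589111328125), 88.8315658569336)
85 [ 0.9   -0.004  0.068] [ 0.891 -0.102  0.076] [0.941 0.082 0.001]
91 [0.391 0.081 1.044] [ 0.84  -0.087  0.146] [0.85  0.083 0.144]
97 [0.831 0.004 0.144] [ 0.826 -0.086  0.144] [0.834 0.084 0.146]
103 [0.815 0.005 0.146] [ 0.81  -0.085  0.146] [0.82  0.084 0.146]
109 [0.801 0.006 0.146] [ 0.795 -0.083  0.148] [0.805 0.085 0.146]
115 [0.786 0.007 0.148] [ 0.781 -0.082  0.147] [0.791 0.086 0.144]
121 [0.774 0.008 0.141] [ 0.77  -0.082  0.139] [0.779 0.086 0.139]
127 [0.759 0.009 0.143] [ 0.755 -0.081  0.14 ] [0.766 0.087 0.1
[... 843 characters left out ...]
28 -0.164  0.118]
edges 155 [0.71  0.113 0.109] [ 0.697 -0.164  0.103]
edges 170 [0.681 0.113 0.088] [ 0.667 -0.162  0.086]
edges 185 [0.649 0.115 0.072] [ 0.636 -0.163  0.067]
edges 195 [0.628 0.114 0.058] [ 0.614 -0.163  0.056]
[[111 113 116 116 110 114 115 112 111 113 112]
 [111 113 110 111 113 109 106 112 108 109 111]
 [107 109 107 105 109 106 105 108 105 107 107]
 [104 103 104 108 118 117 120 102 104 105 103]
 [100 102 103 103 113 135 111 113  99  97  99]
 [ 98  96  98 112 113 134 132 109 102  98  97]
 [ 98  95  95  93 107 111 129 105  96  95  98]
 [ 91  92  89  90 108 106 127 131  95  92  90]
 [ 90  92  92  91  89  87  93  88  89  90  89]
 [ 86  88  86  83  87  86  85  71  71  67  69]]
```

```bash
python3 - <<'E'
from h import *
c,s=np.cos(np.radians(30)),.5
for sg in (1,-1):
    y=np.array([sg,0,0]);z=np.array([0,s,-c]);R=Ro.from_matrix(np.c_[np.cross(y,z),y,z])
    t,w=localshift([.53,-.15,.45],R); print(t,w,np.linalg.norm(w)*45)
E
```

```text
[-4.551 -5.024 -0.377] [-0.389  0.59   1.446] 72.42535761043918
[-4.551 -5.024 -0.377] [-0.658 -0.434 -2.451] 115.85836191229359
```

>>> move_arm(
  motion=[
    {"translation":[-0.91,-1,-0.075],"twist":[0,0,0],"grip":1},
    {"translation":[-0.91,-1,-0.075],"twist":[0,0,0],"grip":1},
    {"translation":[-0.91,-1,-0.075],"twist":[0,0,0],"grip":1},
    {"translation":[-0.91,-1,-0.075],"twist":[0,0,0],"grip":1},
  ],
)

```text
t: 0.5
tcp_pos: [0.3222, 0.4617, 0.414]
eef_rot: [0.642, 3.075, -0.002]
contact_force: [0.1, 0.3, 0.1]
opening: 1.001
gripper_force: 0.0
```

>>> move_arm(
  motion=[
    {"translation":[-0.91,-1,-0.075],"twist":[0,0,0],"grip":1},
    {"translation":[-0.91,-1,-0.075],"twist":[0,0,0],"grip":1},
    {"translation":[-0.91,-1,-0.075],"twist":[0,0,0],"grip":1},
    {"translation":[-0.91,-1,-0.075],"twist":[0,0,0],"grip":1},
  ],
)

```text
t: 0.9
tcp_pos: [0.3742, 0.3086, 0.423]
eef_rot: [0.642, 3.075, -0.001]
contact_force: [-0.4, 0.6, -0.2]
opening: 0.997
gripper_force: 0.0
```

>>> move_arm(
  motion=[
    {"translation":[-0.91,-1,-0.075],"twist":[0,0,0],"grip":1},
    {"translation":[-0.91,-1,-0.075],"twist":[0,0,0],"grip":1},
    {"translation":[-0.91,-1,-0.075],"twist":[0,0,0],"grip":1},
    {"translation":[-0.91,-1,-0.075],"twist":[0,0,0],"grip":1},
  ],
)

```text
t: 1.3
tcp_pos: [0.4266, 0.1556, 0.4321]
eef_rot: [0.642, 3.075, 0.0]
contact_force: [-0.1, 0.8, 0.9]
opening: 1.001
gripper_force: 0.0
```

>>> move_arm(
  motion=[
    {"translation":[-0.91,-1,-0.075],"twist":[0,0,0],"grip":1},
    {"translation":[-0.91,-1,-0.075],"twist":[0,0,0],"grip":1},
    {"translation":[-0.91,-1,-0.075],"twist":[0,0,0],"grip":1},
    {"translation":[-0.91,-1,-0.075],"twist":[0,0,0],"grip":1},
  ],
)

```text
t: 1.7
tcp_pos: [0.4793, 0.0023, 0.4411]
eef_rot: [0.641, 3.074, -0.001]
contact_force: [1.0, 0.3, -0.3]
opening: 1.0
gripper_force: 0.0
```

>>> move_arm(
  motion=[
    {"translation":[-0.91,-1,-0.075],"twist":[0,0,0],"grip":1},
    {"translation":[-0.91,-1,-0.075],"twist":[0,0,0],"grip":1},
    {"translation":[-0.91,-1,-0.075],"twist":[0,0,0],"grip":1},
    {"translation":[-0.91,-1,-0.075],"twist":[0,0,0],"grip":1},
    {"translation":[-0.91,-1,-0.075],"twist":[0,0,0],"grip":1},
  ],
)

```text
t: 2.2
tcp_pos: [0.5317, -0.1484, 0.4493]
eef_rot: [-0.639, -3.076, 0.002]
contact_force: [-0.6, 0.5, 0.2]
opening: 0.999
gripper_force: 0.0
```

```bash
python3 - <<'E'
from h import *
print(r.get_state())
c,s=np.cos(np.radians(30)),.5
y=np.array([1,0,0]);z=np.array([0,s,-c]);R=Ro.from_matrix(np.c_[np.cross(y,z),y,z])
print(localshift([.53,-.15,.45],R))
p,d,P,*_=cam("wrist"); save("w1",p); np.savez("w1",p=p,d=d,P=P)
E
```

```text
{'t': 2.2, 'q': array([-0.40303144,  0.20866469,  0.65520932,  1.86007626, -0.13924753,
        1.11937508,  1.46400835]), 'joint_velocities': array([-0.0424682 , -0.02861115, -0.03892555,  0.03354739,  0.00815927,
       -0.00096217, -0.04486615]), 'effort': array([  3.1301035 , -54.88121152,   9.14670914, -46.542238  ,
        -0.12947136,   0.06415989,   1.25854075]), 'tcp_pos': array([ 0.53168307, -0.14844633,  0.4493446 ]), 'eef_rot': array([-6.38691429e-01, -3.07555209e+00,  2.08203739e-03]), 'contact_force': array([-0.55751714,  0.47989994,  0.19080094]), 'moment': array([-0.00560504,  0.02757863, -0.02832896]), 'gripper_force': 0.0, 'opening': 0.9994152793546939}
(array([ 0.008, -0.017, -0.005]), array([-0.388,  0.59 ,  1.443]))
```

View pics/w1.png

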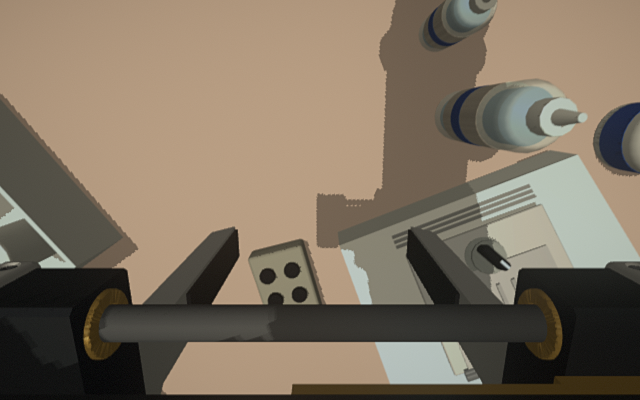

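The wrist view shows the gel bottle at (510,115), the small one at (460,20), the stimulator at (290,275), the unit, and the fastener at (490,258). I'll rotate the tool, then descend beside the bottle.

>>> move_arm(
  motion=[
    {"translation":[0,0,0],"twist":[-0.195,0.295,0.722],"grip":0.35},
    {"translation":[0,0,0],"twist":[-0.195,0.295,0.722],"grip":0.35},
    {"translation":[0,0,0],"twist":[-0.195,0.295,0.722],"grip":0.35},
    {"translation":[0,0,0],"twist":[-0.195,0.295,0.722],"grip":0.35},
    {"translation":[0,0,0],"twist":[-0.195,0.295,0.722],"grip":0.35},
  ],
)

```text
t: 2.75
tcp_pos: [0.5312, -0.1456, 0.4494]
eef_rot: [-1.379, -2.587, -0.288]
contact_force: [0.2, -0.2, -0.8]
opening: 0.611
gripper_force: 0.0
```

>>> move_arm(
  motion=[
    {"translation":[0,0,0],"twist":[-0.195,0.295,0.722],"grip":0.35},
    {"translation":[0,0,0],"twist":[-0.195,0.295,0.722],"grip":0.35},
    {"translation":[0,0,0],"twist":[-0.195,0.295,0.722],"grip":0.35},
    {"translation":[0,0,0],"twist":[-0.195,0.295,0.722],"grip":0.35},
    {"translation":[0,0,0],"twist":[-0.195,0.295,0.722],"grip":0.35},
  ],
)

```text
t: 3.25
tcp_pos: [0.5309, -0.1462, 0.4494]
eef_rot: [-1.924, -1.927, -0.519]
contact_force: [0.2, -0.5, -0.1]
opening: 0.348
gripper_force: 0.0
```

```bash
python3 - <<'E'
from h import *
s=r.get_state(); print(s["q"].round(2),s["tcp_pos"],s["opening"]); R=Ro.from_rotvec(s["eef_rot"]).as_matrix(); print(R.round(3))
print(localshift([.53,-.15,.196]))
E
```

```text
[-0.33  0.31  0.78  1.83 -0.7   1.4   0.69] [ 0.53090826 -0.14623962  0.44938761] 0.3484833574634036
[[-0.001  1.    -0.   ]
 [ 0.865  0.001  0.502]
 [ 0.502  0.001 -0.865]]
(array([-1.087, -0.009,  1.81 ]), None)
```

>>> move_arm(
  motion=[
    {"translation":[-0.54,0,0.9],"twist":[0,0,0],"grip":0.35},
    {"translation":[-0.54,0,0.9],"twist":[0,0,0],"grip":0.35},
    {"translation":[-0.54,0,0.9],"twist":[0,0,0],"grip":0.35},
  ],
)

```text
t: 3.55
tcp_pos: [0.5304, -0.1475, 0.3204]
eef_rot: [-1.917, -1.934, -0.514]
contact_force: [1.5, 0.8, 0.3]
opening: 0.352
gripper_force: 0.0
```

>>> move_arm(
  motion=[
    {"translation":[-0.27,0,0.45],"twist":[0,0,0],"grip":0.35},
    {"translation":[-0.4,0,0.7],"twist":[0,0,0],"grip":0.35},
    {"translation":[-0.54,0,0.9],"twist":[0,0,0],"grip":0.35},
    {"translation":[-0.54,0,0.9],"twist":[0,0,0],"grip":0.35},
  ],
)

```text
t: 3.95
tcp_pos: [0.5304, -0.1497, 0.1946]
eef_rot: [-1.918, -1.93, -0.513]
contact_force: [0.0, 0.7, 0.5]
opening: 0.347
gripper_force: 0.0
```

```bash
python3 - <<'E'
from h import *
s=r.get_state(); print(s["q"].round(2),s["tcp_pos"],s["contact_force"])
print(localshift([.53,.055,.194]))
p,d,P,*_=cam("scene"); save("s2",cv2.resize(p[140:290,180:420],(800,500)))
E
```

```text
[-0.13  0.66  0.57  2.   -0.98  1.09  1.09] [ 0.53040208 -0.14973037  0.19463622] [0.00294833 0.65058453 0.54959853]
(array([1.473, 0.009, 0.86 ]), None)
```

View pics/s2.png

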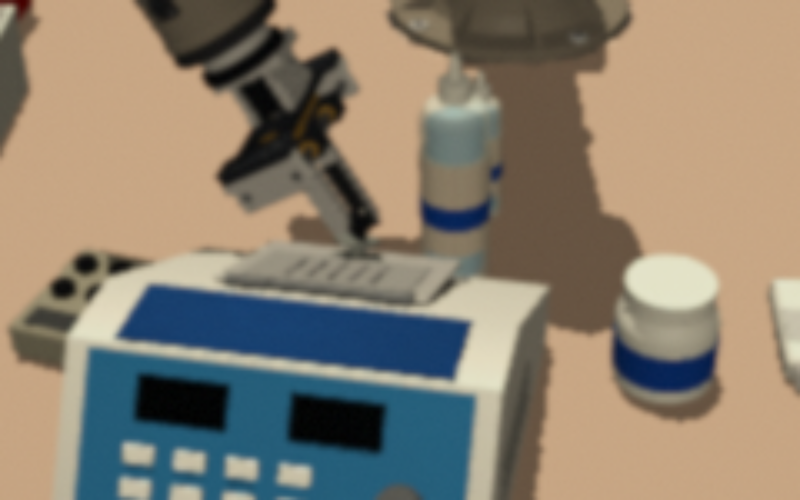

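The crop shows the fingers down at (365,230), beside the large bottle at (455,200) and clear of the unit. I'll push gently towards +y.

>>> move_arm(
  motion=[
    {"translation":[0.11,0,0.063],"twist":[0,0,0],"grip":0.35},
    {"translation":[0.22,0,0.126],"twist":[0,0,0],"grip":0.35},
    {"translation":[0.29,0,0.167],"twist":[0,0,0],"grip":0.35},
    {"translation":[0.36,0,0.209],"twist":[0,0,0],"grip":0.35},
    {"translation":[0.43,0,0.25],"twist":[0,0,0],"grip":0.35},
  ],
)

```text
t: 4.5
tcp_pos: [0.5317, -0.0905, 0.1985]
eef_rot: [-1.925, -1.929, -0.52]
contact_force: [0.0, -3.1, 2.2]
opening: 0.349
gripper_force: 1.7
```

```bash
python3 - <<'E'
from h import *
s=r.get_state(); print(s["q"].round(2),s["tcp_pos"],s["contact_force"])
p,d,P,*_=cam("top"); a=(P[...,2]>.185)&(P[...,2]<.23)&(d>0)&(abs(P[...,0]-.53)<.04)&(P[...,1]>0)&(P[...,1]<.2); print(P[a].mean(0),a.sum())
E
```

```text
[-0.19  0.61  0.5   2.05 -0.99  1.    1.01] [ 0.53165483 -0.0905368   0.1984912 ] [ 0.02261665 -3.10677141  2.23439807]
[0.53019445 0.03931523 0.18931273] 101
```

>>> move_arm(
  motion=[
    {"translation":[0.08,0,0.055],"twist":[0,0,0],"grip":0.35},
    {"translation":[0.165,0,0.11],"twist":[0,0,0],"grip":0.35},
    {"translation":[0.25,0,0.165],"twist":[0,0,0],"grip":0.35},
    {"translation":[0.335,0,0.22],"twist":[0,0,0],"grip":0.35},
    {"translation":[0.42,0,0.272],"twist":[0,0,0],"grip":0.35},
  ],
)

```text
t: 5.05
tcp_pos: [0.5315, -0.0315, 0.195]
eef_rot: [-1.926, -1.928, -0.519]
contact_force: [0.0, -5.6, 5.3]
opening: 0.35
gripper_force: 3.4
```

```bash
python3 - <<'E'
from h import *
s=r.get_state(); print(s["q"].round(2),s["tcp_pos"],s["contact_force"])
p,d,P,*_=cam("top"); 
for lo,hi in((.187,.23),(.06,.155)):
    a=(P[...,2]>lo)&(P[...,2]<hi)&(d>0)&(abs(P[...,0]-.53)<.05)&(P[...,1]>0.05)&(P[...,1]<.2); print(P[a].mean(0),P[a].min(0),P[a].max(0),a.sum())
E
```

```text
[-0.21  0.57  0.38  2.08 -1.    0.91  0.92] [ 0.53146116 -0.03149749  0.19503765] [ 0.0163275  -5.58210425  5.34018628]
[0.52884746 0.09712833 0.19438762] [0.51836593 0.08647568 0.18718764] [0.54229167 0.11080671 0.20957797] 49
[0.5155714  0.08843201 0.1136526 ] [0.50092562 0.05051014 0.06012463] [0.55908416 0.12522759 0.15490884] 234
```

>>> move_arm(
  motion=[
    {"translation":[0.08,0,0.05],"twist":[0,0,0],"grip":0.35},
    {"translation":[0.165,0,0.097],"twist":[0,0,0],"grip":0.35},
    {"translation":[0.25,0,0.147],"twist":[0,0,0],"grip":0.35},
    {"translation":[0.335,0,0.195],"twist":[0,0,0],"grip":0.35},
    {"translation":[0.42,0,0.245],"twist":[0,0,0],"grip":0.35},
  ],
)

```text
t: 5.6
tcp_pos: [0.5311, 0.028, 0.1946]
eef_rot: [-1.924, -1.928, -0.519]
contact_force: [0.1, -3.2, 1.6]
opening: 0.354
gripper_force: 1.9
```

```bash
python3 - <<'E'
from h import *
s=r.get_state(); print(s["q"].round(2),s["tcp_pos"],s["contact_force"])
p,d,P,*_=cam("top"); 
a=(P[...,2]>.19)&(P[...,2]<.23)&(d>0)&(abs(P[...,0]-.53)<.05)&(P[...,1]>0.1)&(P[...,1]<.2); print(P[a].mean(0),a.sum())
E
```

```text
[-0.23  0.55  0.27  2.09 -1.01  0.82  0.83] [0.531108   0.02802626 0.19455471] [ 0.05374296 -3.19618734  1.62279237]
[0.52879147 0.15687437 0.20080653] 24
```

The bottle now stands at y ≈ 0.157, about 0.18 m off the unit's middle line. I'll retreat and turn the tool for the fastener.

>>> move_arm(
  motion=[
    {"translation":[-0.16,0,-0.09],"twist":[0,0,0],"grip":0.35},
    {"translation":[-0.32,0,-0.18],"twist":[0,0,0],"grip":0.35},
    {"translation":[0.06,0,-0.83],"twist":[0,0,0],"grip":1},
    {"translation":[0.06,0,-0.83],"twist":[0,0,0],"grip":1},
    {"translation":[0.06,0,-0.83],"twist":[0,0,0],"grip":1},
  ],
)

```text
t: 6.15
tcp_pos: [0.5323, -0.0168, 0.2887]
eef_rot: [-1.925, -1.931, -0.526]
contact_force: [0.3, 0.4, -0.4]
opening: 0.574
gripper_force: 0.0
```

>>> move_arm(
  motion=[
    {"translation":[0.46,0.05,-0.78],"twist":[0,0,0],"grip":1},
    {"translation":[0.46,0.05,-0.78],"twist":[0,0,0],"grip":1},
    {"translation":[0.46,0.05,-0.78],"twist":[0,0,0],"grip":1},
  ],
)

```text
t: 6.45
tcp_pos: [0.5379, -0.0158, 0.3978]
eef_rot: [-1.924, -1.931, -0.526]
contact_force: [-0.2, 1.0, -0.6]
opening: 0.822
gripper_force: 0.0
```

```bash
cat >> h.py <<'E'
PSI=np.radians(-1.0)
def tgtR(a,tilt=28):
    "tool z along -n, tool y level rotated by a deg ccw seen from outside"
    B=Ro.from_euler("z",PSI)*Ro.from_euler("y",-np.radians(tilt))   # slot frame: x up slope, y level, z out
    F=Ro.from_matrix(np.array([[-1,0,0],[0,1,0],[0,0,-1.]]))  # tool x=-slopex, y=level, z=-n
    return B*Ro.from_euler("z",np.radians(a))*F, B
E
python3 - <<'E'
from h import *
s=r.get_state(); print(s["q"].round(2),s["tcp_pos"],s["contact_force"])
R,B=tgtR(15); print(R.as_matrix().round(2))
print(localshift([.54,-.018,.38],R))
z=np.load("top.npz"); P=z["P"][160:188,350:378]; a=(P[...,2]>.126)&(P[...,2]<.2); print(P[a].mean(0),a.sum())
E
```

```text
[-0.29  0.26  0.43  1.95 -0.7   1.14  0.49] [ 0.53792243 -0.01579783  0.39777199] [-0.24553625  0.95803889 -0.62853313]
[[-0.86 -0.21  0.47]
 [-0.24  0.97 -0.01]
 [-0.45 -0.12 -0.88]]
(array([-0.09 ,  0.016,  0.119]), array([ 0.184, -1.033, -2.36 ]))
[ 0.65119904 -0.02391618  0.13258111] 55
```

>>> move_arm(
  motion=[
    {"translation":[0,0,0],"twist":[0.061,-0.344,-0.787],"grip":1},
    {"translation":[0,0,0],"twist":[0.061,-0.344,-0.787],"grip":1},
    {"translation":[0,0,0],"twist":[0.061,-0.344,-0.787],"grip":1},
    {"translation":[0,0,0],"twist":[0.061,-0.344,-0.787],"grip":1},
    {"translation":[0,0,0],"twist":[0.061,-0.344,-0.787],"grip":1},
  ],
)

```text
t: 6.95
tcp_pos: [0.5368, -0.0151, 0.3924]
eef_rot: [-1.388, -2.699, -0.373]
contact_force: [-0.9, 0.3, -0.0]
opening: 1.0
gripper_force: 0.0
```

>>> move_arm(
  motion=[
    {"translation":[0,0,0],"twist":[0.061,-0.344,-0.787],"grip":1},
    {"translation":[0,0,0],"twist":[0.061,-0.344,-0.787],"grip":1},
    {"translation":[0,0,0],"twist":[0.061,-0.344,-0.787],"grip":1},
    {"translation":[0,0,0],"twist":[0.061,-0.344,-0.787],"grip":1},
    {"translation":[0,0,0],"twist":[0.061,-0.344,-0.787],"grip":1},
  ],
)

```text
t: 7.45
tcp_pos: [0.5366, -0.0151, 0.3923]
eef_rot: [0.518, 2.885, 0.138]
contact_force: [0.3, -0.9, -0.9]
opening: 0.999
gripper_force: 0.0
```

>>> move_arm(
  motion=[
    {"translation":[0,0,0],"twist":[0.061,-0.344,-0.787],"grip":1},
    {"translation":[0,0,0],"twist":[0.061,-0.344,-0.787],"grip":1},
    {"translation":[0,0,0],"twist":[0.061,-0.344,-0.787],"grip":1},
    {"translation":[0,0,0],"twist":[0.061,-0.344,-0.787],"grip":1},
    {"translation":[0,0,0],"twist":[0.061,-0.344,-0.787],"grip":1},
  ],
)

```text
t: 7.95
tcp_pos: [0.5365, -0.0153, 0.3922]
eef_rot: [-0.334, 2.64, -0.093]
contact_force: [-0.3, 0.1, 0.1]
opening: 0.999
gripper_force: 0.0
```

```bash
python3 - <<'E'
from h import *
s=r.get_state(); print(s["q"].round(2),s["tcp_pos"]); print(Ro.from_rotvec(s["eef_rot"]).as_matrix().round(3))
p,d,P,K,Rc,c=cam("wrist"); save("w2",p); np.savez("w2",p=p,d=d,P=P,Rc=Rc,c=c)
z=.18; T=np.array(r.camera_model("wrist")["tool_from_camera"]); q=np.linalg.inv(T)@[0,0,.18,1]; print("grasp px",K[0]@q[:3]/q[2],K[1]@q[:3]/q[2])
E
```

```text
[-0.36  0.1   0.27  2.12  0.06  0.44  1.68] [ 0.5364701  -0.01526923  0.39223072]
[[-0.858 -0.219  0.465]
 [-0.251  0.968 -0.007]
 [-0.449 -0.123 -0.885]]
grasp px 322.62105707410325 254.2674503601373
```

View pics/w2.png

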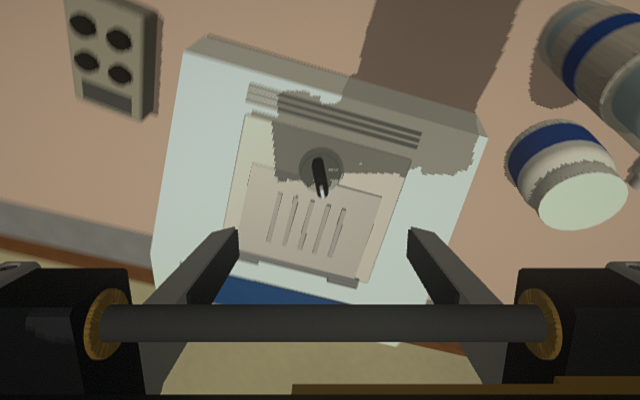

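The wrist view shows the fastener at (320,170), with its black wing running from (317,158) to (322,195). It is nearly in line with image vertical.

```bash
python3 - <<'E'
from h import *
z=np.load("w2.npz"); p,d,P,Rc,c=[z[k] for k in("p","d","P","Rc","c")]
K=np.array(r.camera_model("wrist")["mtx"])
def fit(q):
    for i in range(4):
        m=q.mean(0); n=np.linalg.svd(q-m,full_matrices=0)[2][2]; n*=np.sign(n[2]); q=q[abs((q-m)@n)<.003]
    return m,n,len(q)
cov=np.zeros(d.shape,bool); cov[215:250,255:345]=1; cov[140:185,248:290]=1; cov[150:180,350:385]=1
mc,nc,k=fit(P[cov&(d>0)]); print("cover n",nc.round(3),"tilt",np.degrees(np.arccos(nc[2])),k)
face=np.zeros(d.shape,bool); face[100:230,185:225]=1; face[200:260,410:430]=1
mf,nf,k=fit(P[face&(d>0)]); print("face n",nf.round(3),"tilt",np.degrees(np.arccos(nf[2])),"yaw",np.degrees(np.arctan2(-nf[1],-nf[0])),k, mf.round(3))
g=p.max(2); blk=np.zeros(d.shape,np.uint8); blk[150:205,300:345]=(g[150:205,300:345]<45)
n_,lab,stt,_=cv2.connectedComponentsWithStats(blk); i=1+np.argmax(stt[1:,4]); print(stt[i])
h=(P-mc)@nc
ok=(lab==i)&(d>0); hh=h[ok]; print("h pct",np.percentile(hh,[5,25,50,75,95]).round(4))
top=(d>0)&(h>.029)&(h<.037); top[:150]=0;top[205:]=0;top[:,:300]=0;top[:,345:]=0
q=P[top]; print("top",len(q),q.mean(0).round(4))
R,B=tgtR(0); Bm=B.as_matrix(); l=(q-q.mean(0))@Bm[:,:2]; print("ext",np.ptp(l,axis=0))
w,v=np.linalg.eigh(np.cov(l.T)); v=v[:,1]; print("wing angle",np.degrees(np.arctan(v[1]/v[0])))
# flange: points h 0.008..0.014
fl=(d>0)&(h>.007)&(h<.014); fl[:140]=0;fl[205:]=0;fl[:,:295]=0;fl[:,:][:, 348:]=0
f=P[fl]; print("flange",len(f),cv2.minEnclosingCircle(((f-mc)@Bm[:,:2]*1000).astype(np.float32)))
u=((f-mc)@Bm[:,:2]); cc,rad=cv2.minEnclosingCircle((u*1000).astype(np.float32)); print("flange ctr",(mc+Bm[:,:2]@(np.array(cc)/1000)).round(4), f.mean(0).round(4))
rect=cv2.minAreaRect((((P[ok]-mc)@Bm[:,:2])*1000).astype(np.float32)); print(rect)
save("wcrop",cv2.resize(p[140:210,285:355],(560,560),interpolation=0))
E
```

```text
cover n [-0.408  0.006  0.913] tilt 24.07972592505341 6046
face n [-0.395 -0.007  0.919] tilt 23.286674808890496 yaw 0.9440650528976974 307 [ 0.696 -0.129  0.1  ]
[312 158  16  38 358]
h pct [0.0319 0.0351 0.0361 0.0367 0.0374]
top 355 [ 0.6511 -0.0243  0.1323]
ext [0.02813243 0.01845631]
wing angle 25.656556005855418
flange 159 ((-32.064945220947266, 9.321613311767578), 16.833242416381836)
flange ctr [ 0.6682 -0.0245  0.0986] [ 0.6612 -0.0244  0.1128]
((-30.614255905151367, 8.54149055480957), (29.377737045288086, 10.207573890686035), 26.176599502563477)
```

View pics/wcrop.png

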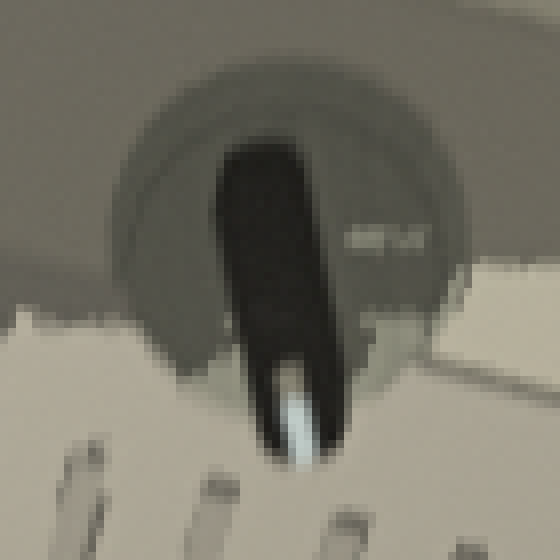

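The enlarged crop confirms the fastener: a grey flange with the black wing running from crop (265,150) to (305,455). I measured the wing at +26° with its centre at about (0.656, -0.024, 0.122).

```bash
python3 - <<'E'
from h import *
mid=np.array([.6556,-.0244,.1223]); R,B=tgtR(26); n=B.as_matrix()[:,2]
print(localshift(mid+n*.22,R))
E
```

```text
(array([ 0.184, -0.009,  0.62 ]), array([ 0.003, -0.004, -0.232]))
```

>>> move_arm(
  motion=[
    {"translation":[0.184,-0.009,0.3],"twist":[0.003,-0.004,-0.232],"grip":0.3},
    {"translation":[0.184,-0.009,0.62],"twist":[0.003,-0.004,-0.232],"grip":0.3},
    {"translation":[0.184,-0.009,0.62],"twist":[0.003,-0.004,-0.232],"grip":0.3},
    {"translation":[0.184,-0.009,0.62],"twist":[0.003,-0.004,-0.232],"grip":0.3},
    {"translation":[0.184,-0.009,0.62],"twist":[0.003,-0.004,-0.232],"grip":0.3},
  ],
)

```text
t: 8.5
tcp_pos: [0.5528, -0.0229, 0.3186]
eef_rot: [-0.562, 2.603, -0.152]
contact_force: [0.4, -1.0, 0.6]
opening: 0.612
gripper_force: 0.0
```

```bash
python3 - <<'E'
from h import *
mid=np.array([.6556,-.0244,.1223]); R,B=tgtR(26); n=B.as_matrix()[:,2]
s=r.get_state(); print(s["q"].round(2),s["opening"])
print(localshift(mid+n*.22,R), localshift(mid+n*.19,R))
p,d,P,*_=cam("wrist"); save("w3",p[100:300,160:480])
E
```

```text
[-0.28  0.24  0.22  2.15 -0.02  0.27  1.93] 0.6119263342040895
(array([0.01 , 0.007, 0.013]), array([-0.   , -0.001, -0.013])) (array([0.009, 0.007, 0.263]), array([-0.   , -0.001, -0.013]))
```

View pics/w3.png

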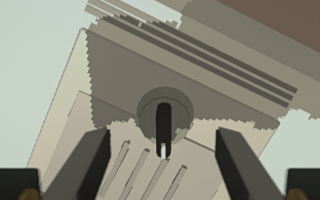

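The crop shows the wing upright at (164,130), centred between the fingertips at x 108 and 217. I'll advance and close on it.

>>> move_arm(
  motion=[
    {"translation":[0,0,0],"twist":[0,0,0],"grip":0.3},
    {"translation":[0,0,0],"twist":[0,0,0],"grip":0.3},
    {"translation":[0.005,0.005,0.1],"twist":[0,0,0],"grip":0.3},
    {"translation":[0.009,0.007,0.18],"twist":[0,0,0],"grip":0.3},
    {"translation":[0.009,0.007,0.26],"twist":[0,0,0],"grip":0.3},
  ],
)

```text
t: 9.05
tcp_pos: [0.5665, -0.0228, 0.2881]
eef_rot: [-0.565, 2.604, -0.152]
contact_force: [-2.3, 1.1, 0.3]
opening: 0.299
gripper_force: 0.5
```

>>> move_arm(
  grip_force=20,
  motion=[
    {"translation":[0,0,0],"twist":[0,0,0],"grip":0.05},
    {"translation":[0,0,0],"twist":[0,0,0],"grip":0.05},
    {"translation":[0,0,0],"twist":[0,0,0],"grip":0.05},
    {"translation":[0,0,0],"twist":[0,0,0],"grip":0.05},
    {"translation":[0,0,0],"twist":[0,0,0],"grip":0.05},
  ],
)

```text
t: 9.55
tcp_pos: [0.5661, -0.0229, 0.2894]
eef_rot: [-0.564, 2.603, -0.153]
contact_force: [-0.0, -1.4, -1.1]
opening: 0.093
gripper_force: 20.0
```

```bash
cat >> h.py <<'E'
def rep():
    s=r.get_state(); R=Ro.from_rotvec(s["eef_rot"]); m=np.array([.6556,-.0244,.1223]); _,B=tgtR(0)
    A=(B.inv()*R).as_matrix(); g=B.inv().apply(s["tcp_pos"]+R.apply([0,0,.18])-m)*1000
    print("t",s["t"],"a",np.degrees(np.arctan2(-A[0,1],A[1,1])).round(1),"tilt",np.degrees(np.arccos(-R.as_matrix()[2,2])).round(1),"grasp-mid mm (up,level,out)",g.round(1),"F",B.inv().apply(s["contact_force"]).round(1),"Mtool",R.inv().apply(s["moment"]).round(2),"open mm",round(s["opening"]*94,1),"gf",round(s["gripper_force"],1),"q7",s["q"][[4,6]].round(2))
E
python3 -c "from h import *; rep()"
```

```text
t 9.55 a 25.5 tilt 27.9 grasp-mid mm (up,level,out) [-0.9 -0.3  9.5] F [-0.5 -1.4 -1. ] Mtool [-0.43  0.65 -0.01] open mm 8.7 gf 20.0 q7 [-0.04  1.96]
```

>>> move_arm(
  motion=[
    {"translation":[0,0,0],"twist":[0,0,0.19],"grip":0.05},
    {"translation":[0,0,0.03],"twist":[0,0,0.19],"grip":0.05},
    {"translation":[0,0,0.06],"twist":[0,0,0.19],"grip":0.05},
    {"translation":[0,0,0.08],"twist":[0,0,0.19],"grip":0.05},
    {"translation":[0,0,0.08],"twist":[0,0,0.19],"grip":0.05},
  ],
)

```text
t: 10.05
tcp_pos: [0.5699, -0.0229, 0.2799]
eef_rot: [-0.373, 2.635, -0.105]
contact_force: [-8.8, 0.5, 2.7]
opening: 0.097
gripper_force: 20.0
```

```bash
python3 -c "from h import *; rep()"
```

```text
t 10.05 a 17.1 tilt 27.7 grasp-mid mm (up,level,out) [-2.5 -0.1 -0.6] F [-6.5  0.4  6.6] Mtool [-0.78  1.81  0.07] open mm 9.1 gf 20.0 q7 [-0.1   1.87]
```

>>> move_arm(
  motion=[
    {"translation":[0.018,0.005,0],"twist":[0,0,0],"grip":0.05},
    {"translation":[0.018,0.005,0.01],"twist":[0,0,0],"grip":0.05},
    {"translation":[0.018,0.005,0.02],"twist":[0,0,0],"grip":0.05},
    {"translation":[0.018,0.005,0.02],"twist":[0,0,0],"grip":0.05},
  ],
)

```text
t: 10.45
tcp_pos: [0.5699, -0.023, 0.2775]
eef_rot: [-0.37, 2.633, -0.104]
contact_force: [-4.8, 1.2, 5.7]
opening: 0.098
gripper_force: 20.0
```

```bash
python3 -c "from h import *; rep()"
```

```text
t 10.45 a 17.0 tilt 27.9 grasp-mid mm (up,level,out) [-3.1 -0.2 -2.7] F [-1.6  1.1  7.3] Mtool [-0.42  0.72  0.01] open mm 9.2 gf 20.0 q7 [-0.11  1.87]
```

>>> move_arm(
  motion=[
    {"translation":[0.005,0,0.01],"twist":[0,0,0],"grip":0.05},
    {"translation":[0.005,0,0.025],"twist":[0,0,0],"grip":0.05},
    {"translation":[0.005,0,0.035],"twist":[0,0,0],"grip":0.05},
    {"translation":[0.005,0,0.035],"twist":[0,0,0],"grip":0.05},
  ],
)

```text
t: 10.85
tcp_pos: [0.5717, -0.0231, 0.2738]
eef_rot: [-0.37, 2.632, -0.104]
contact_force: [-5.6, 0.6, 7.6]
opening: 0.092
gripper_force: 20.0
```

```bash
python3 -c "from h import *; rep()"
```

```text
t 10.85 a 17.0 tilt 27.9 grasp-mid mm (up,level,out) [-3.2 -0.3 -6.8] F [-1.3  0.5  9.3] Mtool [-0.41  0.48  0.04] open mm 8.6 gf 20.0 q7 [-0.11  1.87]
```

>>> move_arm(
  motion=[
    {"translation":[0.005,0,0.01],"twist":[0,0,0],"grip":0.05},
    {"translation":[0.005,0,0.022],"twist":[0,0,0],"grip":0.05},
    {"translation":[0.005,0,0.03],"twist":[0,0,0],"grip":0.05},
    {"translation":[0.005,0,0.03],"twist":[0,0,0],"grip":0.05},
  ],
)

```text
t: 11.25
tcp_pos: [0.573, -0.0232, 0.2709]
eef_rot: [-0.37, 2.631, -0.104]
contact_force: [-9.9, 1.4, 15.9]
opening: 0.091
gripper_force: 20.0
```

```bash
python3 -c "from h import *; rep()"
```

```text
t 11.25 a 17.0 tilt 28.0 grasp-mid mm (up,level,out) [ -3.2  -0.3 -10. ] F [-1.3  1.3 18.7] Mtool [-0.55  0.43 -0.  ] open mm 8.5 gf 20.0 q7 [-0.11  1.87]
```

The stud has bottomed out: force is 18.7 N with about 10 mm of travel after the cover shut. That means the pin is through the slot, so I'll turn clockwise while pressing.

>>> move_arm(
  grip_force=40,
  motion=[
    {"translation":[0,0,0],"twist":[0,0,0],"grip":0.05},
    {"translation":[0,0,0],"twist":[0,0,0.1],"grip":0.05},
    {"translation":[0,0,0],"twist":[0,0,0.25],"grip":0.05},
    {"translation":[0,0,0],"twist":[0,0,0.4],"grip":0.05},
    {"translation":[0,0,0],"twist":[0,0,0.4],"grip":0.05},
  ],
)

```text
t: 11.75
tcp_pos: [0.573, -0.023, 0.2709]
eef_rot: [0.052, 2.652, 0.001]
contact_force: [-9.3, 1.7, 15.2]
opening: 0.096
gripper_force: 40.0
```

```bash
python3 -c "from h import *; rep()"
```

```text
t 11.75 a -1.3 tilt 28.0 grasp-mid mm (up,level,out) [ -3.2  -0.1 -10. ] F [-1.1  1.6 17.8] Mtool [-0.34  0.54 -0.01] open mm 9.0 gf 40.0 q7 [-0.24  1.68]
```

>>> move_arm(
  motion=[
    {"translation":[0,0,0],"twist":[0,0,0.18],"grip":0.05},
    {"translation":[0,0,0],"twist":[0,0,0.36],"grip":0.05},
    {"translation":[0,0,0],"twist":[0,0,0.54],"grip":0.05},
    {"translation":[0,0,0],"twist":[0,0,0.72],"grip":0.05},
    {"translation":[0,0,0],"twist":[0,0,0.9],"grip":0.05},
  ],
)

```text
t: 12.25
tcp_pos: [0.573, -0.0228, 0.271]
eef_rot: [0.976, 2.49, 0.233]
contact_force: [-9.1, 3.5, 15.2]
opening: 0.092
gripper_force: 40.0
```

>>> move_arm(
  motion=[
    {"translation":[0,0,0],"twist":[0,0,0.15],"grip":0.05},
    {"translation":[0,0,0],"twist":[0,0,0.3],"grip":0.05},
    {"translation":[0,0,0],"twist":[0,0,0.45],"grip":0.05},
    {"translation":[0,0,0],"twist":[0,0,0.6],"grip":0.05},
    {"translation":[0,0,0],"twist":[0,0,0.6],"grip":0.05},
  ],
)

```text
t: 12.75
tcp_pos: [0.5733, -0.0226, 0.2711]
eef_rot: [1.55, 2.224, 0.377]
contact_force: [-8.4, 4.5, 17.8]
opening: 0.093
gripper_force: 40.0
```

```bash
python3 -c "from h import *; rep()"
```

```text
t 12.75 a -68.7 tilt 28.0 grasp-mid mm (up,level,out) [ -2.8   0.4 -10. ] F [ 0.8  4.4 19.7] Mtool [-0.2   0.85 -0.04] open mm 8.7 gf 40.0 q7 [-0.72  0.95]
```

>>> move_arm(
  motion=[
    {"translation":[0.007,0.003,0],"twist":[0,0,0.1],"grip":0.05},
    {"translation":[0.007,0.003,0],"twist":[0,0,0.2],"grip":0.05},
    {"translation":[0.007,0.003,0],"twist":[0,0,0.2],"grip":0.05},
  ],
)

```text
t: 13.05
tcp_pos: [0.5733, -0.0223, 0.2711]
eef_rot: [1.729, 2.109, 0.422]
contact_force: [-6.5, 1.8, 17.7]
opening: 0.091
gripper_force: 40.0
```

```bash
python3 -c "from h import *; rep()"
```

```text
t 13.05 a -77.7 tilt 28.0 grasp-mid mm (up,level,out) [ -2.8   0.6 -10. ] F [ 2.5  1.7 18.7] Mtool [0.05 0.24 0.  ] open mm 8.5 gf 40.0 q7 [-0.78  0.85]
```

>>> move_arm(
  motion=[
    {"translation":[0,0,0],"twist":[0,0,0.07],"grip":0.05},
    {"translation":[0,0,0],"twist":[0,0,0.14],"grip":0.05},
    {"translation":[0,0,0],"twist":[0,0,0.14],"grip":0.05},
  ],
)

```text
t: 13.35
tcp_pos: [0.5733, -0.0223, 0.2711]
eef_rot: [1.849, 2.021, 0.452]
contact_force: [-7.1, 2.3, 17.0]
opening: 0.093
gripper_force: 40.0
```

```bash
python3 -c "from h import *; rep()"
```

```text
t 13.35 a -83.9 tilt 28.0 grasp-mid mm (up,level,out) [-2.7  0.6 -9.9] F [ 1.7  2.2 18.4] Mtool [-0.02  0.2   0.02] open mm 8.7 gf 40.0 q7 [-0.82  0.78]
```

>>> move_arm(
  motion=[
    {"translation":[0,0,0],"twist":[0,0,0.07],"grip":0.05},
    {"translation":[0,0,0],"twist":[0,0,0.14],"grip":0.05},
    {"translation":[0,0,0],"twist":[0,0,0.14],"grip":0.05},
  ],
)

```text
t: 13.65
tcp_pos: [0.5734, -0.0223, 0.2711]
eef_rot: [1.967, 1.926, 0.482]
contact_force: [-6.4, 1.9, 17.1]
opening: 0.096
gripper_force: 40.0
```

```bash
python3 -c "from h import *; rep()"
```

```text
t 13.65 a -90.2 tilt 28.0 grasp-mid mm (up,level,out) [ -2.6   0.6 -10. ] F [ 2.3  1.8 18.1] Mtool [-0.03  0.26 -0.15] open mm 9.0 gf 40.0 q7 [-0.86  0.71]
```

>>> move_arm(
  motion=[
    {"translation":[0,0,0],"twist":[0,0,0.07],"grip":0.05},
    {"translation":[0,0,0],"twist":[0,0,0.07],"grip":0.05},
  ],
)

```text
t: 13.85
tcp_pos: [0.5734, -0.0223, 0.2712]
eef_rot: [2.024, 1.876, 0.497]
contact_force: [-7.1, 2.4, 18.5]
opening: 0.094
gripper_force: 40.1
```

```bash
python3 -c "from h import *; rep()"
```

```text
t 13.85 a -93.3 tilt 28.0 grasp-mid mm (up,level,out) [ -2.5   0.6 -10. ] F [ 2.4  2.2 19.6] Mtool [-0.04  0.26 -0.35] open mm 8.8 gf 40.1 q7 [-0.88  0.67]
```

The firm stop is reached: torque is 0.35 N m at about -90°. I'll ease out and see whether it catches.

>>> move_arm(
  motion=[
    {"translation":[0,0,-0.015],"twist":[0,0,0],"grip":0.05},
    {"translation":[0,0,-0.03],"twist":[0,0,0],"grip":0.05},
    {"translation":[0,0,-0.04],"twist":[0,0,-0.04],"grip":0.05},
    {"translation":[0,0,-0.04],"twist":[0,0,-0.05],"grip":0.05},
  ],
)

```text
t: 14.25
tcp_pos: [0.5713, -0.0221, 0.275]
eef_rot: [1.98, 1.914, 0.485]
contact_force: [8.8, 1.1, -0.8]
opening: 0.091
gripper_force: 40.0
```

```bash
python3 -c "from h import *; rep()"
```

```text
t 14.25 a -90.9 tilt 28.0 grasp-mid mm (up,level,out) [-2.7  0.6 -5.5] F [ 7.4  1.2 -4.8] Mtool [-1.4   0.23 -0.13] open mm 8.6 gf 40.0 q7 [-0.85  0.69]
```

The force now reads as a pull of -4.8 N, so the pin is holding in its groove. I'll release and back off.

>>> move_arm(
  motion=[
    {"translation":[0,0,0.01],"twist":[0,0,0],"grip":0.3},
    {"translation":[0,0,0.01],"twist":[0,0,0],"grip":0.3},
    {"translation":[0,0,0.0],"twist":[0,0,0],"grip":0.3},
    {"translation":[0,0,-0.2],"twist":[0,0,0],"grip":0.3},
    {"translation":[0,0,-0.5],"twist":[0,0,0],"grip":0.3},
  ],
)

```text
t: 14.75
tcp_pos: [0.545, -0.0224, 0.3215]
eef_rot: [1.985, 1.914, 0.48]
contact_force: [0.0, -0.3, 2.2]
opening: 0.3
gripper_force: 0.0
```

>>> move_arm(
  motion=[
    {"translation":[0,0,-0.4],"twist":[0,0,0],"grip":0.3},
    {"translation":[0,0,-0.7],"twist":[0,0,0],"grip":0.3},
    {"translation":[0,0,-0.7],"twist":[0,0,0],"grip":0.3},
    {"translation":[0,0,-0.7],"twist":[0,0,0],"grip":0.3},
  ],
)

```text
t: 15.15
tcp_pos: [0.5079, -0.0197, 0.3946]
eef_rot: [1.979, 1.915, 0.485]
contact_force: [-0.9, 0.5, 0.9]
opening: 0.301
gripper_force: 0.0
```

```bash
python3 - <<'E'
from h import *
rep()
p,d,P,K,Rc,c=cam("wrist"); save("w4",p); np.savez("w4",p=p,d=d,P=P)
p,d,P,*_=cam("top"); a=(P[...,2]>.19)&(P[...,2]<.23)&(d>0)&(abs(P[...,0]-.53)<.05)&(P[...,1]>0.1)&(P[...,1]<.2); print(P[a].mean(0),a.sum())
E
```

```text
t 15.15 a -90.9 tilt 28.1 grasp-mid mm (up,level,out) [ -2.4   2.  129.8] F [-0.4  0.4  1.2] Mtool [ 0.43 -0.06 -0.02] open mm 28.3 gf 0.0 q7 [-0.13  0.04]
[0.5280726  0.15895279 0.20077603] 24
```

View pics/w4.png

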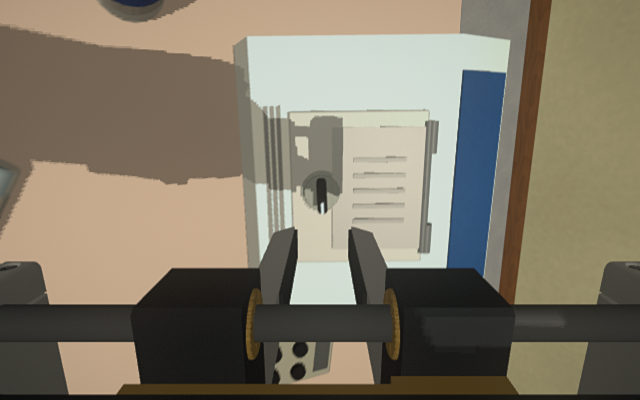

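The wrist view shows the cover lying flat, with the wing now level at (321,195), a quarter turn from before. I'll check the numbers.

```bash
python3 - <<'E'
from h import *
z=np.load("w4.npz"); d,P=z["d"],z["P"]
q=P[140:225,345:425][d[140:225,345:425]>0]
for i in range(4):
    m=q.mean(0); n=np.linalg.svd(q-m,full_matrices=0)[2][2]; n*=np.sign(n[2]); q=q[abs((q-m)@n)<.003]
print("tilt",np.degrees(np.arccos(n[2])),len(q))
h=((P-m)@n)[175:215,305:340][d[175:215,305:340]>0]; print("wing height pct",np.percentile(h,[50,80,85,90,95,98]).round(4))
E
```

```text
tilt 27.949154761326255 6754
wing height pct [0.0067 0.0271 0.0279 0.0286 0.0291 0.0296]
```

The cover is shut at 27.9° and the fastener sits about 7 mm further in than before. I'm handing the job in.

```bash
python3 -c "
from bench import r
print(r.sign_off())"
```

```text
the job is handed in; nothing more can be done
None
```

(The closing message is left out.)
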